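Make up the viewing kit and the mounting kit

TASK

Make up the two microscopy kits from the stock on the bench. The teal tray is the viewing kit: it already has its black loupe, which stays in its pocket, and it gets the small immersion-oil bottle (cream body, black cap) upright in the round well and the blue-edged slide mailer flat in the long pocket. The orange tray is the mounting kit: stand the brown dropper bottle upright in its round well, lay the yellow-edged slide mailer flat in its long pocket and the white cover-glass box flat in its short pocket, everything seated on the pocket floors.

Things in the scene. Friction and masses are not known exactly. Their poses are not given: they have to be found in the camera images.
- viewing_tray: Teal fitted kit tray, fixed, 166 x 146 x 12 mm. Origin: centre of its underside, z up. Pocket centres (mm, its x, y) and floor sizes: long (-24, 35) 98 x 45; short (-24, -35) 76 x 41, both long along x; round well (49, -35) 43 across. Floors at z 3; walls flare 4 to the top at z 12. Finger channel along y at x -24, 46 wide, at floor level, crosses both flat pockets. White label card at (56, 36). The black loupe stands in the short pocket.
- mounting_tray: Orange fitted kit tray, fixed, 166 x 146 x 12 mm. Origin: centre of its underside, z up. Pocket centres (mm, its x, y) and floor sizes: long (-24, 35) 98 x 45; short (-24, -35) 76 x 41, both long along x; round well (49, -35) 43 across. Floors at z 3; walls flare 4 to the top at z 12. Finger channel along y at x -24, 46 wide, at floor level, crosses both flat pockets. White label card at (56, 36). Empty at the start.
- oil_bottle_mid (a point): immersion-oil bottle standing upright on the table: cream-coloured body about 29 mm across up to 50 mm high, black cap 19 mm across above it, 72 mm tall in all, about 30 g. The point is on its axis half-way up (36 mm above its underside); z up. Grasp round the body.
- dropper_bottle_mid (a point): dropper bottle standing upright on the table: brownish body 33 mm across up to 62 mm high (shoulder rounded above about 50 mm), black pipette top above, 100 mm tall in all, about 50 g. The point is on its axis half-way up (50 mm above its underside); z up. Grasp round the body.
- blue_mailer_mid (a point): Slide mailer lying flat, white top, blue lower half and edges, 34 (its x) x 85 (its y) x 11 mm, 30 g; either way round will do. The point is its centre, 5.5 mm above its underside; z up. Grasp across the 34 mm.
- yellow_mailer_mid (a point): Slide mailer lying flat, white top, yellow lower half and edges, 34 (its x) x 85 (its y) x 11 mm, 30 g; either way round will do. The point is its centre, 5.5 mm above its underside; z up. Grasp across the 34 mm.
- cover_box_mid (a point): cover-glass box lying flat on the table: white with a dark blue stripe and a small label, 31 (its own x) x 63 (its own y) x 23 mm (its grippable sides reach up about 18 mm), about 60 g, either way round. The point is 11.5 mm above its underside, at its centre; z up. Grasp across the 31 mm.
- loupe_mid (a point): black loupe, a short cylinder 36 mm across and 27 mm high, standing in the short pocket of the teal tray. The point is 13.5 mm above its underside. It stays there.
Mind the look-alikes: they are no part of the job. What is shaped like the part that bears loupe_mid but pink, purple or red is not meant.

How it is judged:
At the end, for the whole second after the job is handed in: Each of the five things rests in its own pocket of its own tray: within 10 mm of the pocket centre along tray x and y, within 4 mm of its seated height, level or upright within 0.15 rad, at rest; the loupe is still in its pocket (25 mm lengthwise, 15 mm across) (x of oil_bottle_mid in the frame of viewing_tray between 0.039 and 0.059 m and y of oil_bottle_mid in the frame of viewing_tray between -0.045 and -0.025 m and z of oil_bottle_mid in the frame of viewing_tray between 0.035 and 0.043 m and angle between each of oil_bottle_mid, blue_mailer_mid, dropper_bottle_mid, yellow_mailer_mid, cover_box_mid, loupe_mid's own z axis and vertical below 0.15 rad and linear speed of each of oil_bottle, blue_mailer, dropper_bottle, yellow_mailer, cover_box below 0.02 m/s and x of blue_mailer_mid in the frame of viewing_tray between -0.034 and -0.014 m and y of blue_mailer_mid in the frame of viewing_tray between 0.025 and 0.045 m and z of blue_mailer_mid in the frame of viewing_tray between 0.0045 and 0.0125 m and x of dropper_bottle_mid in the frame of mounting_tray between 0.039 and 0.059 m and y of dropper_bottle_mid in the frame of mounting_tray between -0.045 and -0.025 m and z of dropper_bottle_mid in the frame of mounting_tray between 0.049 and 0.057 m and x of yellow_mailer_mid in the frame of mounting_tray between -0.034 and -0.014 m and y of yellow_mailer_mid in the frame of mounting_tray between 0.025 and 0.045 m and z of yellow_mailer_mid in the frame of mounting_tray between 0.0045 and 0.0125 m and x of cover_box_mid in the frame of mounting_tray between -0.034 and -0.014 m and y of cover_box_mid in the frame of mounting_tray between -0.045 and -0.025 m and z of cover_box_mid in the frame of mounting_tray between 0.0105 and 0.0185 m and x of loupe_mid in the frame of viewing_tray between -0.049 and 0.001 m and y of loupe_mid in the frame of viewing_tray between -0.05 and -0.02 m and z of loupe_mid in the frame of viewing_tray below 0.022 m); the robot touches nothing.
It fails at once if a bottle is knocked over (angle between any of oil_bottle_mid, dropper_bottle_mid's own z axis and vertical above 0.9 rad).
It fails at once if the loupe is taken or knocked out of its pocket (distance of loupe_mid from where it was at the start of the episode above 0.03 m or angle between loupe_mid's own z axis and vertical above 0.5 rad).
It also fails if it takes over 115 s, if anything falls off the work surface, if the arm or the gripper's body presses on something with over 40 N, if the wrist force passes 120 N, or if a joint passes its speed limit or range.

ROBOT

A 6-joint arm with a two-finger parallel gripper is mounted at the origin on a cart in front of the work surface, level with it; the furniture and walls round the work are solid. World frame = base frame: x ahead of the robot, y to its left, z up, the work surface at z = 0. Lengths are in m, angles in rad, forces in N, time in s.
With the tool pointing down it reaches from about 0.225 to 0.875 m from the base axis. Payload 3.4 kg.
Tool frame: the origin (TCP) lies on the centre line of the jaws, within the pads' length; the fingertips stand 11 mm ahead of it and the grasp point (between the pads) lies 8 mm behind it; z points along the fingers, y is the line along which they close (so a half turn about z gives the same grasp; the last joint's range is limited). The gripper opens to 85 mm and grips with 20 to 120 N. Pads are 22 mm wide; open, the fingers measure 114 mm over their backs; the gripper's body (76 mm by 85 mm) begins 54 mm behind the grasp point. The pads swing forward as they close: fully open they stand 13 mm farther back than shut.
Start: joints at [-1.314, 0.276, 1.505, -0, 1.361, -0.121], TCP at [0.212, -0.534, 0.242] pointing down, gripper open.
Joint ranges: [-2.89, 2.89], [-0.75, 2.08], [0.22, 2.7], [-1.18, 4.32], [0.11, 2.71], [-2.7, 2.7]. Speed limits (rad/s): [2.57, 2.57, 3.14, 3.14, 3.14, 3.14].

INTERFACE

Orientations are given as a unit quaternion [w, x, y, z].
In Python, from rig import manip, eyes, job gives the robot as it stands.
- The arm moves only by the tool drive_tool, never from a script. Its argument "rows" is a list of rows, each a list of 3 entries, a list of its own where there are three numbers: the turn, a rotation vector about the world's x, y, z in rad, then the shift along the world's x, y, z in cm, then the finger opening in cm, from 0 to 8.54. A call has 1 to 8 rows; each row shifts and turns the commanded pose from where the row before left it; what a row does not reach is not made up. A row lasts 1/8 s, in which the tool goes at most 62.5 mm and 10.7 degrees, less where a joint would pass 70% of its speed; a pose out of reach is approached as far as the arm can. A call is refused whole if a number of a shift passes 6.25 or a number of a turn 0.188, either way. A call with a gripper value outside its range is refused whole. The fingers move at their own pace and stop on an object; "force" is the grip in N (left out, the last holds). Time passes only in rows, so rows that do not move let the fingers close. It gives the time, the measured TCP pose, the force, the opening and the grip force at its end, in the units of the state.
- manip.get_state(): the state, without advancing time (a new reading comes with each control period).
- eyes.get_image(name): name is "scene" or "top" or "wrist"; returns the picture (400x640x3 uint8, red, green, blue); there is no depth.
- eyes.get_calibration(name): a dict with "camera_matrix" (3x3 intrinsics, pixels), "k1" (the pictures are not rectified: a ray, as slopes to the right and down, at radius r is drawn at 1 + k1 r^2 times it, then the intrinsics apply), "view" (4x4, takes a point from world to camera coordinates). Camera axes: x right, y up, looking along -z (the intrinsics and any distortion apply to the point x, -y, -z); pixel columns grow to the right and rows downward; lengths in m; the calibration is good to about 2 mm. A picture is of the moment at which its call begins: read the wrist's pose just before it. get_calibration takes no time and is no camera call; for the wrist camera it gives the pose at the moment of the call.
- job.sign_off(): hands the job in; it is judged then, once.
The state is a dict: "clock": time; "qpos": joint angles; "qd": joint speeds; "effort": joint torques, N m; "position": TCP position; "ee_rot": TCP orientation; "contact_force": force on the tool from outside, world axes, zero at the start; "moment": the same for the moment, N m; "width": finger opening in m; "gripper_force": force on a finger pad.
Only numpy, scipy, OpenCV 4.12 (cv2) and the standard library are available. Lean on these libraries where they do the work, as an engineer would, in place of code of your own. Each camera call takes 0.05 s, during which the arm holds its last target. There are 200 camera calls.

## Working session

There is one attempt and no reset: what is moved stays moved. The work goes in short steps, Python scripts to look and compute and a tool call to move; the robot and the scene stay as the last step left them, time stands still between calls to the robot, and variables do not carry over. Pictures are saved under pics/ and viewed, at most 14 in all, crops included, and the job is handed in when it is done.

Besides the shell and the picture viewer there is one more tool, called after "Request:" as name([rows], argument=value, ...), one row to a line, values as JSON. drive_tool: Moves the arm, as the interface text tells. Its arguments: {"type":"object","properties":{"rows":{"type":"array"},"force":{"type":"number"}},"required":["rows"]}

```bash
mkdir -p pics
cat > h.py <<'E'
import numpy as np, cv2
from rig import manip, eyes, job
def grab(n,f=None):
    s=manip.get_state(); c=eyes.get_calibration(n); im=np.array(eyes.get_image(n))
    if f: cv2.imwrite('pics/'+f,im[:,:,::-1])
    return im,c
def cast(c,uv,z):
    K=np.array(c['camera_matrix'],float);V=np.array(c['view'],float)
    uv=np.atleast_2d(np.array(uv,float))
    p=cv2.undistortPoints(uv.reshape(-1,1,2),K,np.array([c['k1'],0,0,0.])).reshape(-1,2)
    R=V[:3,:3];o=-R.T@V[:3,3]
    d=np.c_[p[:,0],-p[:,1],-np.ones(len(p))]@R
    return o+d*((z-o[2])/d[:,2])[:,None]
def proj(c,P):
    K=np.array(c['camera_matrix'],float);V=np.array(c['view'],float)
    q=np.atleast_2d(P)@V[:3,:3].T+V[:3,3]
    p=np.c_[q[:,0],-q[:,1]]/-q[:,2:]
    r2=(p**2).sum(1,keepdims=True);p=p*(1+c['k1']*r2)
    return p@K[:2,:2].T+K[:2,2]
E
python3 - <<'E'
from h import *
for n in('scene','top'):
    im,c=grab(n,n+'1.png'); V=np.array(c['view']);print(n,-V[:3,:3].T@V[:3,3],c['k1'],np.array(c['camera_matrix'])[0,0])
s=manip.get_state();print(s['clock'],s['position'],s['ee_rot'],s['width'])
E
```

```text
scene [0.0327286  0.65784767 0.9263814 ] -0.1216995530994993 501.0587186496849
top [ 0.43693699 -0.02245981  1.16326816] -0.021853425265099192 373.3705719238157
0.1 [ 0.21197756 -0.53401303  0.24151314] [-8.43111827e-04  9.82215521e-01  1.87755046e-01 -5.01626715e-05] 0.08566844639880249
```

View pics/top1.png

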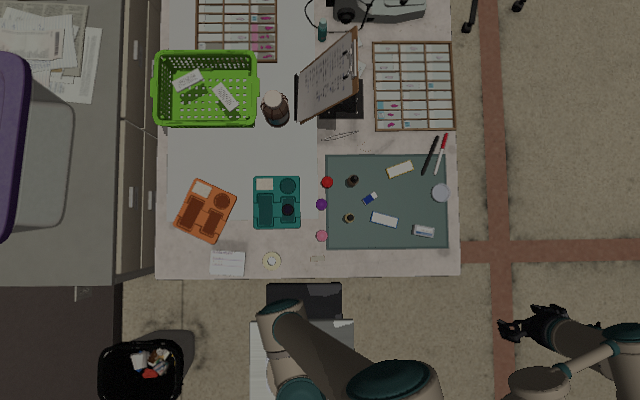

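View pics/scene1.png

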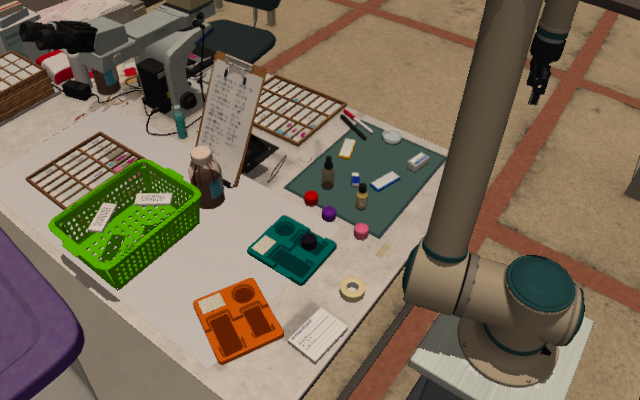

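Top view: dropper at (351,181), oil bottle at (348,217), yellow mailer at (399,169), blue mailer at (383,219), cover box at (423,231), blue eraser-like thing at (370,198). The pink, purple and red look-alikes are at (321,236), (321,204) and (327,182). The trays are orange at (205,210) and teal at (277,202), with the loupe at (288,210). Next is a close crop plus segmentation.

Run:
```python
from h import *
im,c=grab('top')
cr=im[145:255,160:460][:,:,::-1]
a=cv2.resize(im[150:250,315:455][:,:,::-1],None,fx=5,fy=5,interpolation=cv2.INTER_CUBIC);cv2.imwrite('pics/mat.png',a)
def rect(m,z,name,box):
    x0,y0,x1,y1=box;M=np.zeros(m.shape,np.uint8);M[y0:y1,x0:x1]=m[y0:y1,x0:x1]
    cs,_=cv2.findContours(M,cv2.RETR_EXTERNAL,cv2.CHAIN_APPROX_NONE)
    k=max(cs,key=cv2.contourArea); P=cast(c,k.reshape(-1,2),z)[:,:2]
    r=cv2.minAreaRect((P*1000).astype(np.float32));b=cv2.boxPoints(r)
    print(name,np.round(r[0],1),np.round(r[1],1),round(r[2],1),b.round(0).tolist())
hsv=cv2.cvtColor(im,cv2.COLOR_RGB2HSV);H,S,V=[hsv[:,:,i].astype(int) for i in range(3)]
rect(((H<15)&(S>150)&(V>80)).astype(np.uint8),.012,'orange',(165,165,245,250))
rect(((H>80)&(H<95)&(S>150)).astype(np.uint8),.012,'teal',(245,170,310,235))
w=(V>150).astype(np.uint8)
w2=(((V>120)&(S<60))|((S>120)&(V>110))).astype(np.uint8)
for z,n,b in((.011,'yellow',(384,157,416,182)),(.011,'blue',(366,208,402,232)),(.023,'box',(408,222,438,242))):rect(w2,z,n,b)
for n,u in(('dropper',(351,181)),('oil',(348,217)),('label_o',(202,188)),('label_t',(265,184)),('loupe',(288,210))):print(n,cast(c,u,.03).round(3))
```

```text
orange [490.3 291.5] [142.7 162.4] 64.8 [[386.0, 262.0], [533.0, 192.0], [594.0, 321.0], [447.0, 391.0]]
teal [515.4  73.2] [160.3 142. ] 0.1 [[435.0, 144.0], [435.0, 2.0], [596.0, 2.0], [595.0, 144.0]]
yellow [ 614.8 -314. ] [31.3 84.3] 20.0 [[586.0, -280.0], [614.0, -359.0], [644.0, -348.0], [615.0, -269.0]]
blue [ 457.8 -260.5] [82.4 29.5] 73.5 [[432.0, -296.0], [460.0, -304.0], [484.0, -225.0], [455.0, -217.0]]
box [ 426.2 -379.5] [59.5 24.5] 89.3 [[414.0, -409.0], [438.0, -409.0], [439.0, -350.0], [414.0, -350.0]]
dropper [[ 0.576 -0.157  0.03 ]]
oil [[ 0.465 -0.146  0.03 ]]
label_o [[0.558 0.296 0.03 ]]
label_t [[0.568 0.105 0.03 ]]
loupe [[0.489 0.036 0.03 ]]
```

View pics/mat.png

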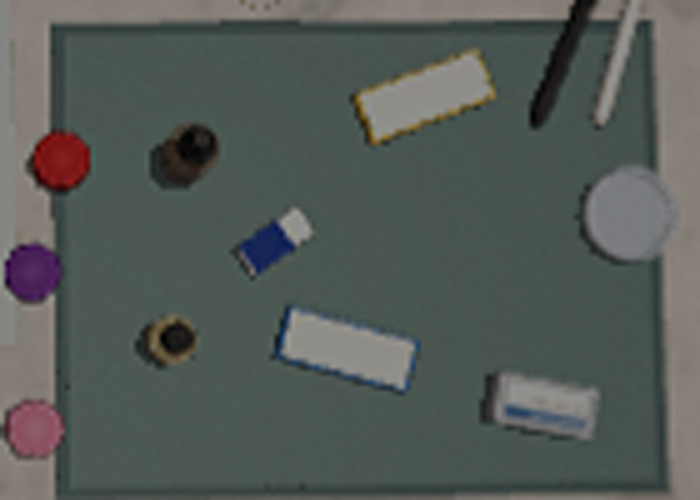

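The crop shows the picks clearly: the blue-edged mailer at crop (345,347) and the yellow-edged one at (425,97), both white-topped, the striped white box at (545,405), the oil bottle at (172,340) and the dropper at (190,150). The blue/white block at (275,240), the grey cap at (628,213) and the three coloured discs on the left are not part of the job. Measured sizes match the given ones. I'll start with the blue mailer, so I go above it and look with the wrist camera.

Request:
drive_tool([
  [[0,0,0.151],[4.1,4.6,0],6],
  [[0,0,0.151],[4.1,4.6,0],6],
  [[0,0,0.151],[4.1,4.6,0],6],
  [[0,0,0.151],[4.1,4.6,0],6],
  [[0,0,0.151],[4.1,4.6,0],6],
  [[0,0,0.151],[4.1,4.4,0],6],
  [[0,0,0],[0,0,0],6],
], force=40)

```text
clock: 1.02
position: [0.4603, -0.2571, 0.2421]
ee_rot: [-0.0, 0.799, 0.601, 0.001]
contact_force: [-0.4, -0.5, -0.6]
width: 0.06
gripper_force: 0.0
```

```bash
cat >> h.py <<'E'
def pose():
    s=manip.get_state();w,x,y,z=s['ee_rot'];ya=np.degrees(np.arctan2(1-2*(x*x+z*z),2*(x*y-w*z)))
    print('t',round(s['clock'],2),'tcp mm',(np.array(s['position'])*1000).round(1),'yawy',round(ya,1),'w',round(s['width']*1000,1),'F',round(s['gripper_force'],1),np.round(s['contact_force'],1)); return s
E
python3 - <<'E'
from h import *
pose();im,c=grab('wrist','w1.png');im2,c2=grab('top')
print(cast(c,[[320,200],[0,0],[640,400]],0).round(3))
E
```

```text
t 1.02 tcp mm [ 460.3 -257.1  242.1] yawy -16.1 w 60.0 F 0.0 [-0.4 -0.5 -0.6]
[[ 0.448 -0.295  0.   ]
 [ 0.215 -0.021  0.   ]
 [ 0.795 -0.7    0.   ]]
```

View pics/w1.png

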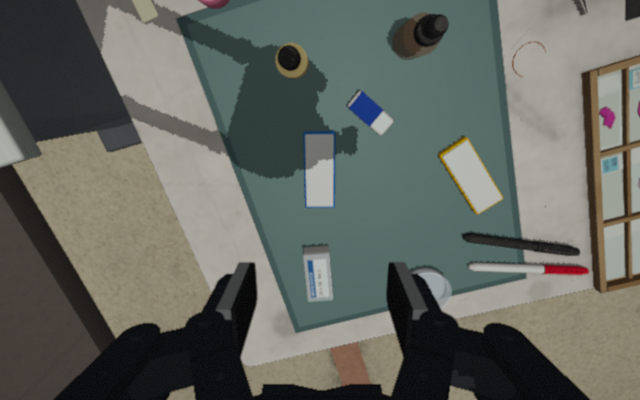

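The wrist view shows the blue mailer at (320,169), the yellow one at (471,175) and the box at (317,273). The oil bottle cap is at (291,57) and the dropper top at (433,27). Now I measure them here.

```bash
cat >> h.py <<'E'
def blob(m,box):
    x0,y0,x1,y1=box;M=np.zeros(m.shape,np.uint8);M[y0:y1,x0:x1]=m[y0:y1,x0:x1]
    cs,_=cv2.findContours(M,cv2.RETR_EXTERNAL,cv2.CHAIN_APPROX_NONE)
    return max(cs,key=cv2.contourArea)
def rect(c,m,z,name,box):
    k=blob(m,box);P=cast(c,k.reshape(-1,2),z)[:,:2]
    r=cv2.minAreaRect((P*1000).astype(np.float32));b=cv2.boxPoints(r)
    e=(b[1]-b[0],b[2]-b[1]);l=min(e,key=np.linalg.norm)
    print(name,np.round(r[0],1),np.round(r[1],1),'short axis deg',np.degrees(np.arctan2(l[1],l[0])).round(1))
E
python3 - <<'E'
from h import *
pose();im,c=grab('wrist')
hsv=cv2.cvtColor(im,cv2.COLOR_RGB2HSV);H,S,V=[hsv[:,:,i].astype(int) for i in range(3)]
print('mat',hsv[230,450],hsv[230,250],'shadow',hsv[120,250])
nm=(~((H>68)&(H<102)&(S>35))).astype(np.uint8)
rect(c,nm,.011,'blue',(295,122,344,216));rect(c,nm,.011,'yellow',(428,130,512,220));rect(c,nm,.023,'box',(292,236,345,310))
cv2.imwrite('pics/m.png',nm*255)
t,ct=grab('top')
k=blob(nm,(268,36,315,84));print('oil blob',cv2.boundingRect(k),cv2.contourArea(k))
dk=((V<45)).astype(np.uint8)
for n,b,z in(('oilcap',(270,38,305,76),.072),('droptop',(415,8,452,45),.1)):
    k=blob(dk,b);(u,r)=cv2.minEnclosingCircle(k);print(n,u,r,cast(c,u,z).round(4))
E
```

```text
t 1.12 tcp mm [ 458.  -260.1  242. ] yawy -16.4 w 59.9 F 0.0 [-0.7  0.3 -0.2]
mat [ 82  52 108] [ 22  17 169] shadow [84 63 61]
blue [ 457.8 -258.5] [85.  33.8] short axis deg -15.6
yellow [ 614.6 -311. ] [36.5 89. ] short axis deg 20.1
box [ 422.7 -373.7] [73.3 32.2] short axis deg -11.4
oil blob (275, 37, 35, 39) 1002.5
oilcap (290.0, 52.5) 12.175895690917969 [[ 0.4652 -0.1484  0.072 ]]
droptop (431.7264099121094, 23.273584365844727) 18.824981689453125 [[ 0.5692 -0.1621  0.1   ]]
```

```bash
python3 -c "
import cv2,numpy as np
a=cv2.imread('pics/w1.png')[0:110,240:460];b=cv2.cvtColor(cv2.imread('pics/m.png')[0:110,240:460,0],8)
cv2.imwrite('pics/v.png',cv2.resize(np.vstack([a,b]),None,fx=2.6,fy=2.6))"
```

```text
(no output)
```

View pics/v.png

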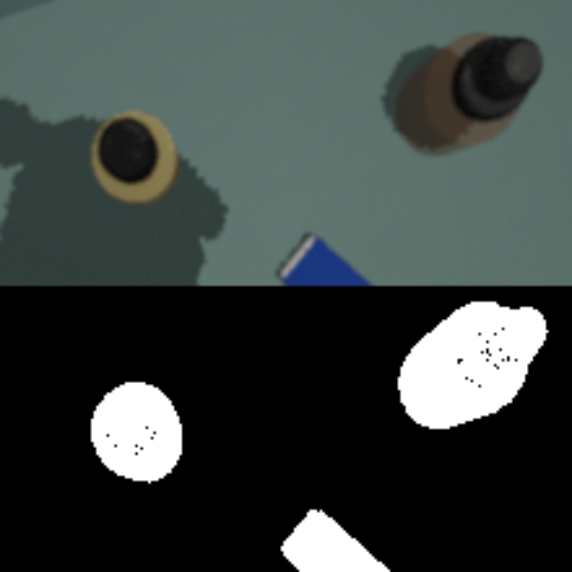

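Blue and yellow measure 34 x 85 mm as they should. Now I go down and grasp the blue one.

Request:
drive_tool([
  [[0,0,0.014],[0,0.15,-5.5],5.5],
  [[0,0,0],[0,0,-5.5],5.5],
  [[0,0,0],[0,0,-5.5],5.5],
  [[0,0,0],[0,0,-4],5.5],
  [[0,0,0],[0,0,-2],5.5],
  [[0,0,0],[0,0,-0.5],5.5],
  [[0,0,0],[0,0,0],5.5],
  [[0,0,0],[0,0,0],5.5],
])

```text
clock: 2.22
position: [0.4587, -0.26, 0.0135]
ee_rot: [0.001, 0.797, 0.604, 0.0]
contact_force: [-0.4, -0.3, -0.3]
width: 0.0549
gripper_force: 0.0
```

Request:
drive_tool([
  [[0,0,0],[0,0,0],2],
  [[0,0,0],[0,0,0],2],
  [[0,0,0],[0,0,0],2],
  [[0,0,0],[0,0,0],2],
  [[0,0,0],[0,0,0],2],
  [[0,0,0],[0,0,0],2],
])

```text
clock: 2.98
position: [0.4587, -0.2595, 0.0135]
ee_rot: [0.001, 0.797, 0.604, 0.0]
contact_force: [-0.9, -0.5, 6.2]
width: 0.0326
gripper_force: 40.1
```

Request:
drive_tool([
  [[0,0,0],[0,0,3],2],
  [[0,0,0],[0,0,5.5],2],
  [[0,0,-0.16],[0.4,4,5],2],
  [[0,0,-0.16],[0.4,5.4,0],2],
  [[0,0,-0.16],[0.4,5.4,0],2],
  [[0,0,-0.16],[0.5,5.4,0],2],
  [[0,0,-0.16],[0.5,5.4,0],2],
  [[0,0,-0.16],[0.5,5.4,0],2],
])

```text
clock: 3.98
position: [0.4849, 0.0518, 0.1463]
ee_rot: [0.0, 0.986, 0.166, 0.0]
contact_force: [1.6, -0.2, 0.2]
width: 0.0326
gripper_force: 40.1
```

Request:
drive_tool([
  [[0,0,-0.16],[0.5,5.4,0],2],
  [[0,0,-0.164],[0,0.3,0],2],
  [[0,0,0],[0,0,0],2],
  [[0,0,0],[0,0,0],2],
])

```text
clock: 4.47
position: [0.4898, 0.1065, 0.146]
ee_rot: [0.0, 1.0, 0.008, -0.0]
contact_force: [-1.1, 0.4, -0.5]
width: 0.0324
gripper_force: 40.1
```

Run:
```python
from h import *
pose();im,c=grab('wrist','w2.png')
hsv=cv2.cvtColor(im,cv2.COLOR_RGB2HSV);H,S,V=[hsv[:,:,i].astype(int) for i in range(3)]
print(proj(c,[[.515,.073,.012],[.4914,.1082,.003],[.5644,.0382,.003],[.432,.146,.012],[.598,.146,.012],[.598,0,.012],[.432,0,.012]]).round(0).tolist())
```

```text
t 4.47 tcp mm [489.8 106.5 146. ] yawy -89.1 w 32.4 F 40.1 [-1.1  0.4 -0.5]
[[364.0, 167.0], [319.0, 191.0], [411.0, 102.0], [274.0, 259.0], [267.0, 50.0], [473.0, 53.0], [442.0, 262.0]]
```

View pics/w2.png

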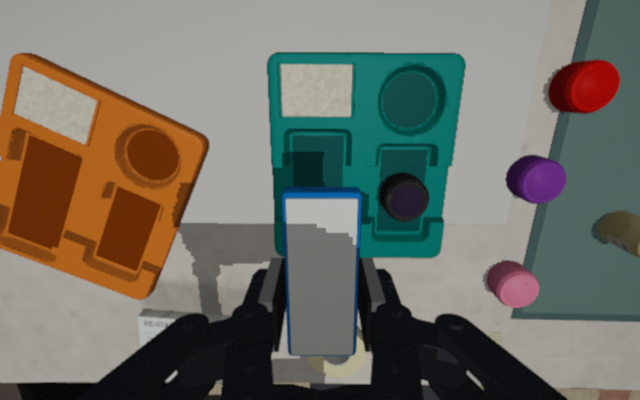

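The tray lies as predicted: the round well centre shows at (411,100) against a predicted (411,102). The mailer is held straight. Next I check the pocket rim, the mailer's lengthwise offset and the orange tray's position.

Run:
```python
from h import *
im=cv2.imread('pics/w2.png')[:,:,::-1];c=eyes.get_calibration('wrist')
print('rim corners obs',cast(c,[[284,130],[351,130]],.012).round(3).tolist())
print('mailer far/near',cast(c,[[285,190],[359,190],[288,354],[354,354]],.1435).round(4).tolist())
print('teal edges', cast(c,[[268,80],[463,80],[275,225],[445,225],[320,53],[400,53]],.012).round(4).tolist())
hsv=cv2.cvtColor(np.ascontiguousarray(im),cv2.COLOR_RGB2HSV);H,S,V=[hsv[:,:,i].astype(int) for i in range(3)]
L=cast(c,[[150,155]],.003);print('orange well floor',L.round(4).tolist(),'label',cast(c,[[56,105]],.012).round(4).tolist())
print('pred teal well rim 4 pts (obs x 379..444, y 66..134):',cast(c,[[379,100],[444,100],[411,66],[411,134]],.012).round(4).tolist())
print('orange well rim',cast(c,[[115,154],[180,156],[148,123],[150,188]],.012).round(4).tolist())
```

```text
rim corners obs [[0.543, 0.135, 0.012], [0.543, 0.084, 0.012]]
mailer far/near [[0.5345, 0.1213, 0.1435], [0.5349, 0.0911, 0.1435], [0.4515, 0.1216, 0.1435], [0.4519, 0.0895, 0.1435]]
teal edges [[0.5783, 0.1459, 0.012], [0.58, 0.0042, 0.012], [0.4643, 0.1444, 0.012], [0.4662, 0.002, 0.012], [0.5968, 0.1083, 0.012], [0.5975, 0.0515, 0.012]]
orange well floor [[0.5202, 0.2442, 0.003]] label [[0.5579, 0.3023, 0.012]]
pred teal well rim 4 pts (obs x 379..444, y 66..134): [[0.5656, 0.0641, 0.012], [0.5661, 0.0161, 0.012], [0.5891, 0.0428, 0.012], [0.541, 0.0379, 0.012]]
orange well rim [[0.5223, 0.2664, 0.012], [0.5215, 0.2166, 0.012], [0.5463, 0.2374, 0.012], [0.4952, 0.2437, 0.012]]
```

Request:
drive_tool([
  [[0,0,0],[-0.3,0.25,-3],2],
  [[0,0,0],[0,0,-5],2],
  [[0,0,0],[0,0,-2.5],2],
  [[0,0,0],[0,0,-1.3],2],
  [[0,0,0],[0,0,-1],2],
  [[0,0,0],[0,0,0],2],
  [[0,0,0],[0,0,0],2],
])

```text
clock: 5.4
position: [0.4878, 0.1095, 0.0188]
ee_rot: [-0.0, 1.0, 0.007, 0.001]
contact_force: [0.2, 0.0, -0.3]
width: 0.0329
gripper_force: 40.1
```

Request:
drive_tool([
  [[0,0,0],[0,0,0],4.4],
  [[0,0,0],[0,0,0],4.4],
  [[0,0,0],[0,0,0],4.4],
  [[0,0,0],[0,0,2],4.4],
  [[0,0,0],[0,0,5],4.4],
  [[0,0,0],[0,0,5],5.5],
  [[0,0,0.16],[0.9,-5,3],5.5],
  [[0,0,0.16],[0.9,-5.2,3],5.5],
])

```text
clock: 6.4
position: [0.5052, 0.007, 0.1996]
ee_rot: [0.0, 0.985, 0.17, 0.001]
contact_force: [0.4, 0.3, 0.0]
width: 0.0549
gripper_force: 0.0
```

Run:
```python
from h import *
pose();im,c=grab('wrist','w3.png')
```

```text
t 6.4 tcp mm [505.2   7.  199.6] yawy -70.4 w 54.9 F 0.0 [0.4 0.3 0. ]
```

View pics/w3.png

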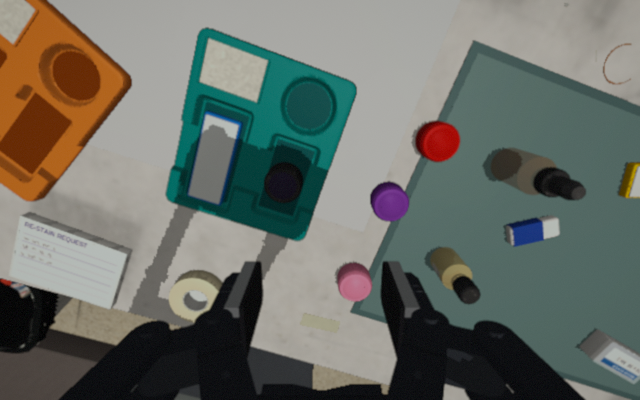

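The blue mailer sits in the teal long pocket at (215,155), and the loupe is undisturbed. Next is the yellow mailer at (0.615, -0.312), short axis 20°.

Request:
drive_tool([
  [[0,0,0.176],[1.2,-3.5,0],5.5],
  [[0,0,0.176],[1.2,-3.5,0],5.5],
  [[0,0,0.176],[1.2,-3.6,0],5.5],
  [[0,0,0.176],[1.2,-3.6,0],5.5],
  [[0,0,0.176],[1.2,-3.6,0],5.5],
  [[0,0,0.176],[1.2,-3.6,0],5.5],
  [[0,0,0.176],[1.2,-3.5,0],5.5],
  [[0,0,0.176],[1.2,-3.5,0],5.5],
])

```text
clock: 7.45
position: [0.6012, -0.2774, 0.1977]
ee_rot: [-0.0, 0.642, 0.767, 0.0]
contact_force: [0.5, 0.8, -0.9]
width: 0.0549
gripper_force: 0.0
```

Request:
drive_tool([
  [[0,0,0.176],[1.4,-3.5,0],5.5],
  [[0,0,0],[0,0,-3],5.5],
  [[0,0,0],[0,0,-5.5],5.5],
  [[0,0,0],[0,0,-4],5.5],
  [[0,0,0],[0,0,0],5.5],
  [[0,0,0],[0,0,0],5.5],
])

```text
clock: 8.2
position: [0.6161, -0.312, 0.0745]
ee_rot: [0.001, 0.574, 0.819, 0.0]
contact_force: [-0.7, 0.0, 0.3]
width: 0.055
gripper_force: 0.0
```

Run:
```python
from h import *
pose();im,c=grab('wrist','w4.png')
hsv=cv2.cvtColor(im,cv2.COLOR_RGB2HSV);H,S,V=[hsv[:,:,i].astype(int) for i in range(3)]
nm=((~((H>68)&(H<102)&(S>35)))&(V>60)).astype(np.uint8)
nm[:, :245]=0
k=blob(nm,(245,60,400,400));print(cv2.boundingRect(k));rect(c,nm,.011,'yellow',(245,60,400,400))
```

```text
t 8.2 tcp mm [ 616.1 -312.    74.5] yawy 19.9 w 55.0 F 0.0 [-0.7  0.   0.3]
(291, 158, 60, 131)
yellow [ 615.9 -311. ] [34.7 86.4] short axis deg 20.1
```

View pics/w4.png

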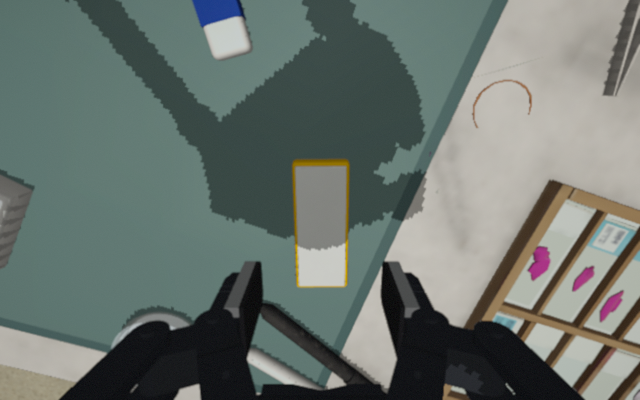

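The yellow mailer at (321,222) is centred between the fingers. Now I grasp it and lift.

Request:
drive_tool([
  [[0,0,0],[0,0.1,-3.5],5.5],
  [[0,0,0],[0,0,-2],5.5],
  [[0,0,0],[0,0,-0.6],5.5],
  [[0,0,0],[0,0,0],5.5],
  [[0,0,0],[0,0,0],2],
  [[0,0,0],[0,0,0],2],
  [[0,0,0],[0,0,0],2],
  [[0,0,0],[0,0,0],2],
])

```text
clock: 9.25
position: [0.6162, -0.3112, 0.0139]
ee_rot: [0.002, 0.574, 0.819, 0.0]
contact_force: [0.2, 0.4, 6.3]
width: 0.0329
gripper_force: 40.3
```

Request:
drive_tool([
  [[0,0,0],[0,0,0],2],
  [[0,0,0],[0,0,3],2],
  [[0,0,0],[0,0,5],2],
  [[0,0,0],[0,1,6],2],
  [[0,0,0],[-0.8,4,4],2],
])

```text
clock: 9.88
position: [0.6083, -0.2624, 0.1952]
ee_rot: [0.003, 0.575, 0.818, 0.0]
contact_force: [0.4, 0.7, -0.1]
width: 0.0329
gripper_force: 39.9
```

Request:
drive_tool([
  [[0,0,0.065],[-1,5,0],2],
  [[0,0,0.065],[-1,5,0],2],
  [[0,0,0.065],[-1,5,0],2],
  [[0,0,0.065],[-1,5,0],2],
  [[0,0,0.065],[-1,5,0],2],
  [[0,0,0.065],[-1,5,0],2],
  [[0,0,0.065],[-1,5,0],2],
  [[0,0,0.065],[-1,5,0],2],
])

```text
clock: 10.88
position: [0.5264, 0.141, 0.1923]
ee_rot: [0.0, 0.344, 0.939, 0.0]
contact_force: [0.5, 0.0, -0.3]
width: 0.033
gripper_force: 39.9
```

Request:
drive_tool([
  [[0,0,0.065],[-1,5,-1],2],
  [[0,0,0.065],[-1,5,-2],2],
  [[0,0,0.065],[-1,5,-2],2],
  [[0,0,0.069],[-1.4,4.7,0],2],
  [[0,0,0],[0,0,0],2],
  [[0,0,0],[0,0,0],2],
])

```text
clock: 11.62
position: [0.4829, 0.3362, 0.1421]
ee_rot: [0.0, 0.218, 0.976, -0.0]
contact_force: [0.1, -0.9, -0.0]
width: 0.0325
gripper_force: 39.9
```

Run:
```python
from h import *
s=pose();im,c=grab('wrist','w5.png')
def T(x,y,z,cx=.4915,cy=.2935,a=-25.2):
    a=np.radians(a);return [cx+x*np.cos(a)-y*np.sin(a),cy+x*np.sin(a)+y*np.cos(a),z]
v=im[:,:,::-1].copy()
for hx,hy,px,py,z in((83,73,0,0,12),(53,26.5,-24,35,12),(42,24.5,-24,-35,12)):
    q=proj(c,[T((px+a*hx)/1e3,(py+b*hy)/1e3,z/1e3) for a,b in((-1,-1),(1,-1),(1,1),(-1,1))])
    cv2.polylines(v,[q.round().astype(np.int32)],True,(255,0,0),1)
q=proj(c,[T(.049+.0255*np.cos(t),-.035+.0255*np.sin(t),.012) for t in np.linspace(0,6.28,40)])
cv2.polylines(v,[q.round().astype(np.int32)],True,(255,0,0),1)
cv2.imwrite('pics/v5.png',v)
```

```text
t 11.62 tcp mm [482.9 336.2 142.1] yawy 64.8 w 32.5 F 39.9 [ 0.1 -0.9 -0. ]
```

View pics/v5.png

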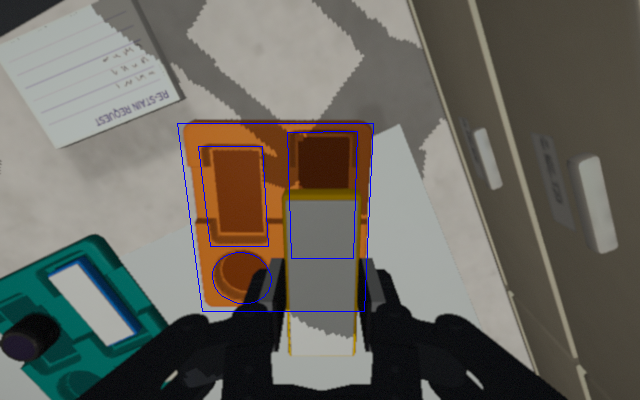

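The overlay of the expected orange-tray geometry matches: its rim runs (180–373, 122–311), and the pockets and well line up within about 2 mm. Now I lower the yellow mailer and release.

Request:
drive_tool([
  [[0,0,0],[0.15,-0.1,-3],2],
  [[0,0,0],[0,0,-5],2],
  [[0,0,0],[0,0,-2.4],2],
  [[0,0,0],[0,0,-1.2],2],
  [[0,0,0],[0,0,-0.8],2],
  [[0,0,0],[0,0,0],2],
  [[0,0,0],[0,0,0],2],
])

```text
clock: 12.55
position: [0.4853, 0.3358, 0.019]
ee_rot: [0.001, 0.218, 0.976, 0.001]
contact_force: [1.0, 0.4, -1.4]
width: 0.0326
gripper_force: 39.9
```

Request:
drive_tool([
  [[0,0,0],[0,0,0],4.4],
  [[0,0,0],[0,0,0],4.4],
  [[0,0,0],[0,0,0],4.4],
  [[0,0,0],[0,0,2],4.4],
  [[0,0,0],[0,0,5],4.4],
  [[0,0,0],[0,0,6],5.5],
  [[0,0,-0.088],[-0.4,-4.5,5],5.5],
  [[0,0,-0.088],[-0.4,-4.8,0],5.5],
])

```text
clock: 13.55
position: [0.4794, 0.2463, 0.1989]
ee_rot: [0.004, 0.303, 0.953, 0.003]
contact_force: [0.2, -0.9, 0.1]
width: 0.0553
gripper_force: 0.0
```

Request:
drive_tool([
  [[0,0,-0.088],[-0.4,-5,0],5.5],
  [[0,0,-0.088],[-0.4,-5,0],5.5],
  [[0,0,-0.088],[-0.4,-5,0],5.5],
  [[0,0,-0.088],[-0.4,-5,0],5.5],
  [[0,0,-0.088],[-0.4,-5,0],5.5],
  [[0,0,-0.088],[-0.4,-5,0],5.5],
  [[0,0,-0.088],[-0.4,-5,0],5.5],
  [[0,0,-0.088],[-0.4,-5,0],5.5],
])

```text
clock: 14.55
position: [0.4445, -0.1558, 0.1946]
ee_rot: [0.0, 0.614, 0.789, 0.0]
contact_force: [0.1, -0.2, 0.3]
width: 0.0548
gripper_force: 0.0
```

Request:
drive_tool([
  [[0,0,-0.088],[-0.4,-5,0],5.5],
  [[0,0,-0.088],[-0.4,-5,0],5.5],
  [[0,0,-0.088],[-0.4,-5,0],5.5],
  [[0,0,-0.088],[-0.4,-5,0],5.5],
  [[0,0,-0.088],[-0.4,-1.5,0],5.5],
  [[0,0,0],[0,0,0],5.5],
  [[0,0,0],[0,0,0],5.5],
])

```text
clock: 15.42
position: [0.4247, -0.3682, 0.1943]
ee_rot: [-0.0, 0.77, 0.638, 0.0]
contact_force: [0.2, 0.4, -0.7]
width: 0.0547
gripper_force: 0.0
```

Run:
```python
from h import *
pose();im,c=grab('wrist','w6.png');t,ct=grab('top');cv2.imwrite('pics/t6.png',t[:,:,::-1])
v=cv2.resize(t[165:250,165:315][:,:,::-1],None,fx=4,fy=4)
cv2.imwrite('pics/v6.png',np.hstack([cv2.resize(im[:,:,::-1],(400,250)),cv2.resize(v,(400,250))]))
```

```text
t 15.43 tcp mm [ 424.7 -368.2  194.3] yawy -10.7 w 54.7 F 0.0 [ 0.2  0.4 -0.7]
```

View pics/v6.png

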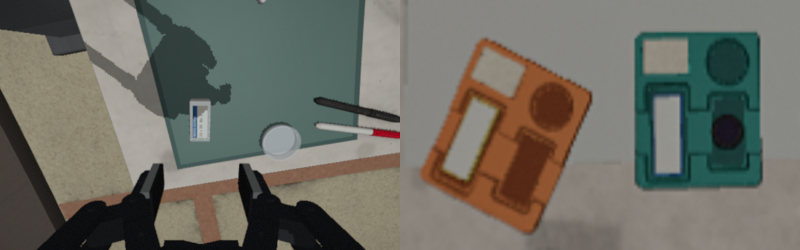

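Both mailers are lying in their pockets. The box is at about wrist (320,190); measuring it now.

Run:
```python
from h import *
im,c=grab('wrist')
hsv=cv2.cvtColor(im,cv2.COLOR_RGB2HSV);H,S,V=[hsv[:,:,i].astype(int) for i in range(3)]
nm=((~((H>68)&(H<102)&(S>35)))).astype(np.uint8)
k=blob(nm,(285,140,355,240));print(cv2.boundingRect(k))
rect(c,nm,.023,'box top',(285,140,355,240));rect(c,nm,.0,'box base',(285,140,355,240))
V_=np.array(c['view']);print('cam',(-V_[:3,:3].T@V_[:3,3]).round(3),proj(c,[[.4247,-.376,.023]]))
cv2.imwrite('pics/v7.png',cv2.resize(im[130:250,260:380][:,:,::-1],None,fx=4,fy=4))
```

```text
(302, 157, 36, 70)
box top [ 421.9 -376.9] [67.  31.8] short axis deg -11.4
box base [ 420.4 -383.8] [72.1 34.2] short axis deg -11.4
cam [ 0.442 -0.286  0.326] [[322.03086044 191.26685103]]
```

View pics/v7.png

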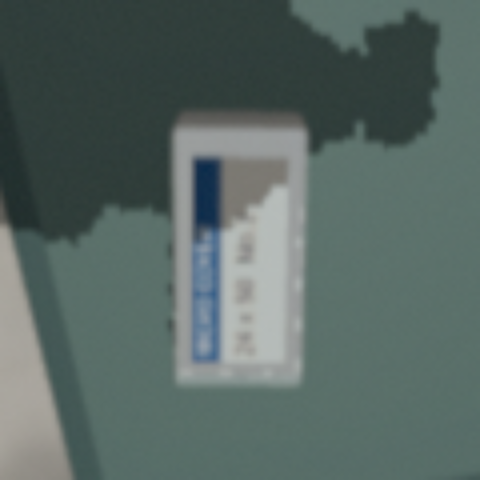

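The box top face (crop 175–305, 127–385) puts its centre near (0.4225, -0.379), short axis -11.4°. Now I grasp it.

Request:
drive_tool([
  [[0,0,-0.012],[-0.2,-1.1,-3.5],5.5],
  [[0,0,0],[0,0,-5.5],5.5],
  [[0,0,0],[0,0,-5],5.5],
  [[0,0,0],[0,0,-2.6],5.5],
  [[0,0,0],[0,0,-1.5],5.5],
  [[0,0,0],[0,0,0],5.5],
  [[0,0,0],[0,0,0],2],
  [[0,0,0],[0,0,0],2],
])

```text
clock: 16.58
position: [0.4237, -0.3812, 0.015]
ee_rot: [0.002, 0.774, 0.633, 0.0]
contact_force: [1.0, -0.9, 3.3]
width: 0.0291
gripper_force: 40.4
```

Request:
drive_tool([
  [[0,0,0],[0,0,0],2],
  [[0,0,0],[0,0,0],2],
  [[0,0,0],[0,0,0],2],
  [[0,0,0],[0,0,0],2],
])

```text
clock: 17.08
position: [0.4237, -0.3812, 0.015]
ee_rot: [0.002, 0.774, 0.633, 0.0]
contact_force: [0.6, 1.5, 6.3]
width: 0.029
gripper_force: 40.6
```

Request:
drive_tool([
  [[0,0,0],[0,0,3],2],
  [[0,0,0],[0,0,5.5],2],
  [[0,0,0.103],[0.3,3,5.5],2],
  [[0,0,0.103],[0.3,5,4],2],
  [[0,0,0.103],[0.3,5,0],2],
  [[0,0,0.103],[0.3,5,0],2],
  [[0,0,0.103],[0.3,5,0],2],
  [[0,0,0.103],[0.3,5,0],2],
])

```text
clock: 18.08
position: [0.4404, -0.1, 0.1925]
ee_rot: [0.0, 0.544, 0.839, 0.0]
contact_force: [0.8, -0.2, -1.1]
width: 0.0292
gripper_force: 39.8
```

Request:
drive_tool([
  [[0,0,0.103],[0.3,5,0],2],
  [[0,0,0.103],[0.3,5,0],2],
  [[0,0,0.103],[0.3,5,0],2],
  [[0,0,0.103],[0.3,5,0],2],
  [[0,0,0.103],[0.3,5,0],2],
  [[0,0,0.103],[0,5,0],2],
  [[0,0,0.103],[0,5,0],2],
  [[0,0,0],[0.3,2.2,-4],2],
])

```text
clock: 19.08
position: [0.4609, 0.2741, 0.1547]
ee_rot: [0.004, 0.213, 0.977, 0.003]
contact_force: [0.2, -0.2, -2.0]
width: 0.0291
gripper_force: 39.8
```

Request:
drive_tool([
  [[0,0,0],[0,0,-2],2],
  [[0,0,0],[0,0,0],2],
  [[0,0,0],[0,0,0],2],
])

```text
clock: 19.45
position: [0.4592, 0.2703, 0.1331]
ee_rot: [0.001, 0.215, 0.977, 0.0]
contact_force: [0.4, -0.8, -0.5]
width: 0.0291
gripper_force: 39.8
```

Run:
```python
from h import *
s=pose();im,c=grab('wrist','w8.png')
```

```text
t 19.45 tcp mm [459.2 270.3 133.1] yawy 65.2 w 29.1 F 39.8 [ 0.4 -0.8 -0.5]
```

View pics/w8.png

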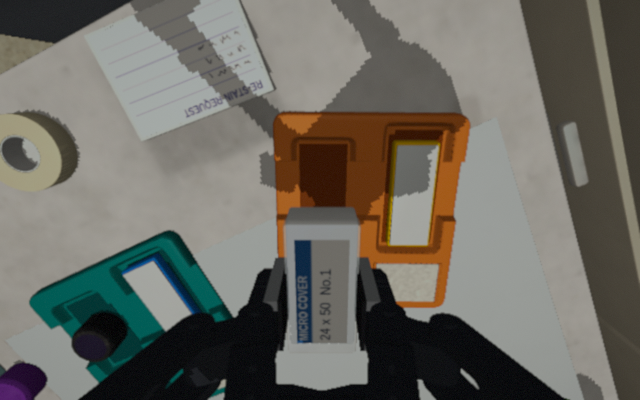

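The box at (322,275) is lined up with the short pocket at (323,175), and the yellow mailer sits square in its pocket at (413,193). Lowering and releasing.

Request:
drive_tool([
  [[0,0,0],[-0.25,0.05,-3],2],
  [[0,0,0],[0,0,-4.5],2],
  [[0,0,0],[0,0,-2],2],
  [[0,0,0],[0,0,-1.2],2],
  [[0,0,0],[0,0,-0.8],2],
  [[0,0,0],[0,0,0],2],
  [[0,0,0],[0,0,0],2],
])

```text
clock: 20.38
position: [0.4569, 0.2711, 0.0179]
ee_rot: [0.001, 0.215, 0.977, 0.001]
contact_force: [0.4, -0.6, -0.9]
width: 0.0289
gripper_force: 40.2
```

Request:
drive_tool([
  [[0,0,0],[0,0,0],4],
  [[0,0,0],[0,0,0],4],
  [[0,0,0],[0,0,0],4],
  [[0,0,0],[0,0,2],4],
  [[0,0,0],[0,0,5],4],
  [[0,0,0],[0,0,6],5.5],
  [[0,0,-0.12],[0,-4.5,5],6],
  [[0,0,-0.12],[0,-5,0],6],
])

```text
clock: 21.38
position: [0.459, 0.1794, 0.198]
ee_rot: [0.004, 0.331, 0.944, 0.003]
contact_force: [0.2, 0.0, -1.3]
width: 0.0602
gripper_force: 0.0
```

Request:
drive_tool([
  [[0,0,-0.12],[0,-5,0],6],
  [[0,0,-0.12],[0,-5,0],6],
  [[0,0,-0.12],[0,-5,0],6],
  [[0,0,-0.12],[0,-5,0],6],
  [[0,0,-0.12],[0,-5,0],6],
  [[0,0,-0.12],[0,-5,0],6],
  [[0,0,-0.12],[0,-5,0],6],
  [[0,0,0],[0,0,0],6],
])

```text
clock: 22.38
position: [0.4564, -0.1742, 0.1936]
ee_rot: [0.001, 0.688, 0.726, -0.0]
contact_force: [-0.1, 0.7, -0.5]
width: 0.0598
gripper_force: 0.0
```

Run:
```python
from h import *
s=pose();im,c=grab('wrist','w9.png');t,ct=grab('top')
print('oil pred',proj(c,[[.465,-.147,.072],[.465,-.147,.05],[.465,-.147,0]]).round(0).tolist())
print('drop pred',proj(c,[[.572,-.16,.1],[.572,-.16,0]]).round(0).tolist())
a=cv2.resize(im[:,:,::-1],(400,250));b=cv2.resize(t[165:250,165:315][:,:,::-1],(400,250),interpolation=cv2.INTER_CUBIC)
cv2.imwrite('pics/v9.png',np.hstack([im[:,:,::-1][:, :],cv2.resize(t[165:250,165:225][:,:,::-1],(160,400))]))
```

```text
t 22.38 tcp mm [ 456.4 -174.2  193.6] yawy 3.1 w 59.8 F 0.0 [-0.1  0.7 -0.5]
oil pred [[334.0, 166.0], [333.0, 160.0], [331.0, 149.0]]
drop pred [[489.0, 201.0], [441.0, 168.0]]
```

View pics/v9.png

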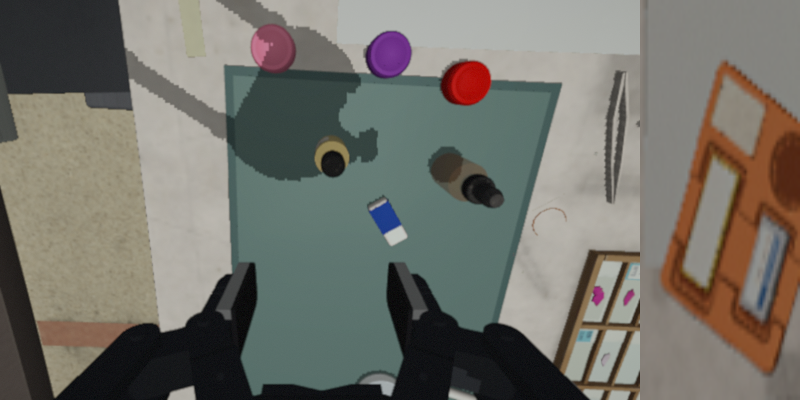

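The box sits in the orange short pocket. The oil cap is at (334,163), the cream body at (332,157) and the dropper tip at (491,194). Refining both bottle positions by casting rays.

Run:
```python
from h import *
im=np.ascontiguousarray(cv2.imread('pics/w9.png')[:,:,::-1]);c=eyes.get_calibration('wrist')
hsv=cv2.cvtColor(im,cv2.COLOR_RGB2HSV);H,S,V=[hsv[:,:,i].astype(int) for i in range(3)]
nm=((~((H>68)&(H<102)&(S>35)))).astype(np.uint8)
k=blob(nm,(305,125,365,190));x,y,w,h=cv2.boundingRect(k);print('oil',x,y,w,h)
cr=((H>12)&(H<35)&(S>70)&(V>70)).astype(np.uint8)
kb=blob(cr,(305,125,365,190));(u,r)=cv2.minEnclosingCircle(kb);print('cream',cv2.boundingRect(kb),u,r,cast(c,u,.05).round(4).tolist(),cast(c,[u[0]+r,u[1]],.05).round(4).tolist())
capm=((V<50)).astype(np.uint8);kc=blob(capm,(314,142,352,182));(u,r)=cv2.minEnclosingCircle(kc);print('cap',cv2.boundingRect(kc),u,r,cast(c,u,.072).round(4).tolist(),cast(c,u,.062).round(4).tolist())
kd=blob(nm,(415,135,515,220));print('drop',cv2.boundingRect(kd))
# silhouette: rays of the left/right extremes perpendicular to lean -> base end circle
P=cast(c,kd.reshape(-1,2),.0)[:,:2]*1000
V_=np.array(c['view']);o=(-V_[:3,:3].T@V_[:3,3]);print('cam',o.round(3))
for zz,name,kk in((.05,'oil',k),(.05,'drop',kd)):
    P=cast(c,kk.reshape(-1,2),0)[:,:2]-o[:2];n=np.linalg.norm(P,axis=1);an=np.arctan2(P[:,1],P[:,0]);an=np.unwrap(an)
    print(name,'near mm',(n.min()*1000).round(1),'tangent angles',an.min().round(4),an.max().round(4))
    a=(an.min()+an.max())/2; R={'oil':14.5,'drop':16.5}[name]; d=R/np.sin((an.max()-an.min())/2)
    print('  axis by tangents',(o[:2]*1000+d*np.array([np.cos(a),np.sin(a)])).round(1),' by near base',(o[:2]*1000+(n.min()*1000+R)*np.array([np.cos(a),np.sin(a)])).round(1))
```

```text
oil 314 134 36 43
cream (314, 136, 35, 35) (330.730224609375, 154.5359649658203) 18.82225227355957 [[0.4621, -0.139, 0.05]] [[0.4773, -0.1381, 0.05]]
cap (322, 151, 23, 26) (332.5, 163.5) 12.747649192810059 [[0.463, -0.1416, 0.072]] [[0.4635, -0.1437, 0.062]]
drop (431, 152, 73, 56)
cam [ 0.452 -0.088  0.325]
oil near mm 42.3 tangent angles -1.6471 -1.1041
  axis by tangents [ 462.6 -141.1]  by near base [ 463.1 -143.7]
drop near mm 126.4 tangent angles -0.6157 -0.3804
  axis by tangents [ 575.6 -155.2]  by near base [ 577.7 -156.3]
```

The oil bottle is at about (0.463, -0.143), and the dropper at about (0.575, -0.157). I grasp the oil bottle round the body.

Request:
drive_tool([
  [[0,0,0],[0.35,1.5,0],6],
  [[0,0,0],[0.35,1.6,0],6],
  [[0,0,0],[0,0,-3],6],
  [[0,0,0],[0,0,-5],6],
  [[0,0,0],[0,0,-4.6],6],
  [[0,0,0],[0,0,-3],6],
  [[0,0,0],[0,0,-1],6],
  [[0,0,0],[0,0,0],6],
])

```text
clock: 23.48
position: [0.4635, -0.1389, 0.0278]
ee_rot: [-0.0, 0.686, 0.728, 0.0]
contact_force: [-0.2, -0.3, 0.4]
width: 0.0597
gripper_force: 0.0
```

Request:
drive_tool([
  [[0,0,0],[0,0,0],4],
  [[0,0,0],[0,0,0],3],
  [[0,0,0],[0,0,0],2],
  [[0,0,0],[0,0,0],2],
  [[0,0,0],[0,0,0],2],
  [[0,0,0],[0,0,0],2],
])

```text
clock: 24.22
position: [0.464, -0.1402, 0.029]
ee_rot: [0.001, 0.686, 0.727, 0.001]
contact_force: [-0.6, 0.7, 6.6]
width: 0.0272
gripper_force: 39.3
```

Request:
drive_tool([
  [[0,0,0],[0,0,3],2],
  [[0,0,0],[0,0,5],2],
  [[0,0,0],[2,3.6,2],2],
  [[0,0,0],[2,3.6,0],2],
  [[0,0,0],[2,3.6,0],2],
  [[0,0,0],[2,3.6,0],2],
  [[0,0,0],[2,3.8,0],2],
  [[0,0,0],[0,0,0],2],
])

```text
clock: 25.22
position: [0.5646, 0.0443, 0.128]
ee_rot: [0.0, 0.685, 0.728, 0.001]
contact_force: [-0.7, 0.9, -0.8]
width: 0.028
gripper_force: 39.7
```

Request:
drive_tool([
  [[0,0,0],[0,0,0],2],
  [[0,0,0],[0,0,0],2],
])

```text
clock: 25.48
position: [0.5626, 0.0411, 0.1278]
ee_rot: [-0.0, 0.687, 0.727, -0.0]
contact_force: [0.8, -0.1, -0.8]
width: 0.0277
gripper_force: 39.7
```

Run:
```python
from h import *
pose();im,c=grab('wrist','w10.png')
hsv=cv2.cvtColor(im,cv2.COLOR_RGB2HSV);H,S,V=[hsv[:,:,i].astype(int) for i in range(3)]
te=((H>80)&(H<97)&(S>120)).astype(np.uint8)
k=blob(te,(0,0,640,400));print(cv2.boundingRect(k))
cr=((H>12)&(H<35)&(S>70)&(V>70)).astype(np.uint8);kb=blob(cr,(260,150,380,400));print('cream',cv2.boundingRect(kb),proj(c,[[.564,.0395,.05+.098]]))
```

```text
t 25.48 tcp mm [562.6  41.1 127.8] yawy 3.3 w 27.7 F 39.7 [ 0.8 -0.1 -0.8]
(136, 41, 243, 206)
cream (289, 246, 66, 88) [[322.85448012 318.52089704]]
```

Request:
drive_tool([
  [[0,0,0],[0.15,0,-3],2],
  [[0,0,0],[0,0,-3],2],
  [[0,0,0],[0,0,-2],2],
  [[0,0,0],[0,0,-1],2],
  [[0,0,0],[0,0,-0.4],2],
  [[0,0,0],[0,0,0],2],
  [[0,0,0],[0,0,0],2],
])

```text
clock: 26.4
position: [0.5653, 0.042, 0.0345]
ee_rot: [0.001, 0.686, 0.727, 0.001]
contact_force: [0.7, -0.6, 0.6]
width: 0.0273
gripper_force: 39.7
```

Request:
drive_tool([
  [[0,0,0],[0,0,0],3.2],
  [[0,0,0],[0,0,0],3.8],
  [[0,0,0],[0,0,0],4.8],
  [[0,0,0],[0,0,0],4.8],
  [[0,0,0],[0,0,0],4.8],
  [[0,0,0],[0,0,4],4.8],
  [[0,0,0],[0,0,5],4.8],
  [[0,0,0],[0,0,6],6],
])

```text
clock: 27.4
position: [0.5639, 0.0421, 0.1843]
ee_rot: [-0.001, 0.686, 0.727, -0.001]
contact_force: [0.1, -0.1, -0.4]
width: 0.0597
gripper_force: 0.0
```

Request:
drive_tool([
  [[0,0,0],[0,-4.5,2],6],
  [[0,0,0],[0,-5,0],6],
  [[0,0,0],[0,-5,0],6],
  [[0,0,0],[0,-5,0],6],
  [[0,0,0],[0,0,0],6],
  [[0,0,0],[0,0,0],6],
])

```text
clock: 28.15
position: [0.5644, -0.1526, 0.2034]
ee_rot: [-0.001, 0.687, 0.727, 0.0]
contact_force: [-0.4, 0.3, 0.9]
width: 0.0605
gripper_force: 0.0
```

Run:
```python
from h import *
pose();im,c=grab('wrist','w11.png');t,ct=grab('top','t11.png')
hsv=cv2.cvtColor(im,cv2.COLOR_RGB2HSV);H,S,V=[hsv[:,:,i].astype(int) for i in range(3)]
print('oil pred',proj(c,[[.564,.04,.075],[.564,.04,.003]]).round(0).tolist(),'drop pred',proj(c,[[.575,-.157,.1],[.575,-.157,.05],[.575,-.157,0]]).round(0).tolist())
nm=((~((H>68)&(H<102)&(S>35)))).astype(np.uint8)
o=-np.array(c['view'])[:3,:3].T@np.array(c['view'])[:3,3];print('cam',o.round(3))
u=proj(c,[[.575,-.157,.05]])[0].astype(int);b=(u[0]-60,max(0,u[1]-60),u[0]+60,u[1]+60)
kd=blob(nm,b);print(b,cv2.boundingRect(kd))
dk=blob((V<45).astype(np.uint8),b);(q,r)=cv2.minEnclosingCircle(dk);print('dark',cv2.boundingRect(dk),q,r,cast(c,q,.085).round(4).tolist())
P=cast(c,kd.reshape(-1,2),0)[:,:2]-o[:2];n=np.linalg.norm(P,axis=1);an=np.unwrap(np.arctan2(P[:,1],P[:,0]));a=(an.min()+an.max())/2;d=16.5/np.sin((an.max()-an.min())/2)
e=np.array([np.cos(a),np.sin(a)]);print('tang',(o[:2]*1000+d*e).round(1),'near',(o[:2]*1000+(n.min()*1000+16.5)*e).round(1))
cv2.imwrite('pics/v11.png',im[:,:,::-1])
```

```text
t 28.15 tcp mm [ 564.4 -152.6  203.4] yawy 3.3 w 60.5 F 0.0 [-0.4  0.3  0.9]
oil pred [[338.0, -106.0], [334.0, -58.0]] drop pred [[335.0, 214.0], [333.0, 194.0], [331.0, 179.0]]
cam [ 0.561 -0.07   0.335]
(np.int64(272), np.int64(134), np.int64(392), np.int64(254)) (317, 167, 38, 57)
dark (324, 190, 27, 30) (337.125, 204.875) 15.026119232177734 [[0.5772, -0.1548, 0.085]]
tang [ 577.8 -159. ] near [ 578.2 -160.7]
```

View pics/v11.png

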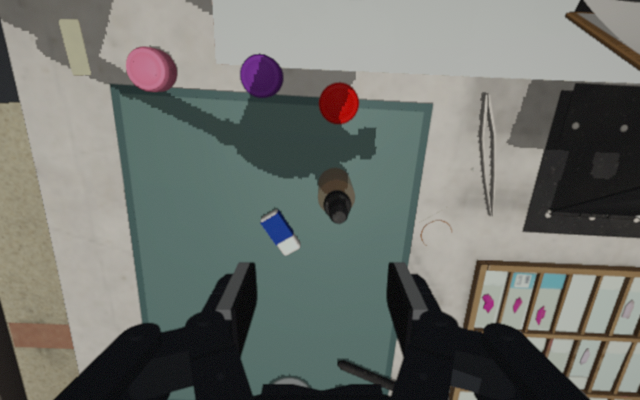

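The dropper is at (336,195), at about (0.578, -0.158), clear of the red disc and the eraser. Grasping it.

Request:
drive_tool([
  [[0,0,0],[0.65,-0.3,0],6.5],
  [[0,0,0],[0.65,-0.3,0],6.5],
  [[0,0,0],[0,0,-3],6.5],
  [[0,0,0],[0,0,-5],6.5],
  [[0,0,0],[0,0,-4.4],6.5],
  [[0,0,0],[0,0,-2.4],6.5],
  [[0,0,0],[0,0,-1],6.5],
  [[0,0,0],[0,0,0],6.5],
])

```text
clock: 29.25
position: [0.5781, -0.1589, 0.0455]
ee_rot: [-0.0, 0.686, 0.727, -0.0]
contact_force: [1.1, -0.3, -0.1]
width: 0.0648
gripper_force: 0.0
```

Request:
drive_tool([
  [[0,0,0],[0,0,0],4.5],
  [[0,0,0],[0,0,0],3.5],
  [[0,0,0],[0,0,0],2],
  [[0,0,0],[0,0,0],2],
  [[0,0,0],[0,0,0],2],
  [[0,0,0],[0,0,0],2],
])

```text
clock: 30.0
position: [0.5783, -0.1593, 0.047]
ee_rot: [0.001, 0.686, 0.727, 0.0]
contact_force: [-1.4, 0.4, 5.8]
width: 0.0307
gripper_force: 39.6
```

Request:
drive_tool([
  [[0,0,0],[0,0,3],2],
  [[0,0,0],[0,0,5],2],
  [[0,0,0],[0,0,4],2],
  [[0,0,0],[-0.7,5,1],2],
  [[0,0,0],[-0.7,5,0],2],
  [[0,0,0],[-0.7,5,0],2],
  [[0,0,0],[-0.7,5,0],2],
  [[0,0,0],[-0.7,5,0],2],
])

```text
clock: 31.0
position: [0.5422, 0.0926, 0.1757]
ee_rot: [0.0, 0.686, 0.727, 0.0]
contact_force: [1.2, -0.4, 0.2]
width: 0.0308
gripper_force: 40.1
```

Request:
drive_tool([
  [[0,0,0],[-0.7,5,0],2],
  [[0,0,0],[-0.7,5,0],2],
  [[0,0,0],[-0.8,5,0],2],
  [[0,0,0],[0,0,0],2],
  [[0,0,0],[0,0,0],2],
  [[0,0,0],[0,0,0],2],
])

```text
clock: 31.75
position: [0.5209, 0.2399, 0.1756]
ee_rot: [0.0, 0.687, 0.727, -0.0]
contact_force: [0.0, 0.0, -1.2]
width: 0.0308
gripper_force: 40.1
```

Request:
drive_tool([
  [[0,0,0],[0,0.1,-4],2],
  [[0,0,0],[0,0,-4],2],
  [[0,0,0],[0,0,-2.5],2],
  [[0,0,0],[0,0,-1.2],2],
  [[0,0,0],[0,0,-0.7],2],
  [[0,0,0],[0,0,0],2],
  [[0,0,0],[0,0,0],2],
])

```text
clock: 32.62
position: [0.5215, 0.2422, 0.0527]
ee_rot: [0.001, 0.686, 0.727, 0.001]
contact_force: [0.4, -0.1, -0.7]
width: 0.031
gripper_force: 40.1
```

Request:
drive_tool([
  [[0,0,0],[0,0,0],3.6],
  [[0,0,0],[0,0,0],4.2],
  [[0,0,0],[0,0,0],5.2],
  [[0,0,0],[0,0,0],5.2],
  [[0,0,0],[0,0,0],5.2],
  [[0,0,0],[0,0,4],5.2],
  [[0,0,0],[0,0,5],5.2],
  [[0,0,0],[0,0,6],6],
])

```text
clock: 33.62
position: [0.52, 0.2418, 0.2023]
ee_rot: [-0.001, 0.686, 0.727, -0.001]
contact_force: [0.4, 0.4, -0.4]
width: 0.0599
gripper_force: 0.0
```

Request:
drive_tool([
  [[0,0,0],[0,-5,3],6],
  [[0,0,0],[-1,-5,1],6],
  [[0,0,0],[-1,-5,0],6],
  [[0,0,0],[-1,-5,0],6],
  [[0,0,0],[-1,-5,0],6],
  [[0,0,0],[-1,-5,0],6],
  [[0,0,0],[-1,-5,0],6],
  [[0,0,0],[-1,0,0],6],
])

```text
clock: 34.62
position: [0.4504, -0.1109, 0.2416]
ee_rot: [0.0, 0.688, 0.726, -0.0]
contact_force: [0.5, 0.6, -0.3]
width: 0.0601
gripper_force: 0.0
```

```bash
cat > chk.py <<'E'
from h import *
pose()
trays={'teal':(.5145,.074,.9),'orange':(.4915,.2935,-25.2)}
def loc(t,P):
    cx,cy,a=trays[t];a=np.radians(a);d=np.array(P)[:2]-[cx,cy];return (1000*np.array([d[0]*np.cos(a)+d[1]*np.sin(a),-d[0]*np.sin(a)+d[1]*np.cos(a)])).round(1)
def W(t,x,y,z):
    cx,cy,a=trays[t];a=np.radians(a);x/=1e3;y/=1e3;return [cx+x*np.cos(a)-y*np.sin(a),cy+x*np.sin(a)+y*np.cos(a),z]
for cam in('top','scene'):
    im,c=grab(cam,'fin_'+cam+'.png')
    hsv=cv2.cvtColor(im,cv2.COLOR_RGB2HSV);H,S,V=[hsv[:,:,i].astype(int) for i in range(3)]
    white=((V>110)&(S<70)).astype(np.uint8);dark=((V<40)).astype(np.uint8)
    for n,t,x,y,z,m,h in(('blue','teal',-24,35,.014,white,16),('yellow','orange',-24,35,.014,white,16),('box','orange',-24,-35,.026,white,12),('oilcap','teal',49,-35,.075,dark,7),('dropcap','orange',49,-35,.085,dark,10),('loupe','teal',-24,-35,.03,dark,9)):
        u=proj(c,[W(t,x,y,z)])[0].round().astype(int)
        try:
            k=blob(m,(u[0]-h,u[1]-h,u[0]+h+1,u[1]+h+1));q,s,_=cv2.minAreaRect(k)
            print(cam,n,'exp px',u,'got',np.round(q,1),np.round(s,1),'local',loc(t,cast(c,q,z)[0]))
        except ValueError: print(cam,n,u,'none')
E
python3 chk.py
```

```text
t 34.62 tcp mm [ 450.4 -110.9  241.6] yawy 3.0 w 60.1 F 0.0 [ 0.5  0.6 -0.3]
top blue exp px [265 210] got [264.5 210.5] [25.  9.] local [-25.5  35.1]
top yellow exp px [190 212] got [190.6 211.8] [ 9.8 25.9] local [-21.6  34.5]
top box exp px [210 222] got [210.7 221.5] [ 9.5 19.9] local [-21.7 -36.7]
top oilcap exp px [286 184] got [288.1 183.2] [4.9 5.4] local [ 49.8 -41.9]
top dropcap exp px [216 199] got [217. 199.] [7.1 7.1] local [ 49.6 -39.3]
top loupe exp px [287 209] got [287.5 209.5] [11. 11.] local [-25.  -36.2]
scene blue exp px [291 260] got [291.7 259.9] [32.8 11.5] local [-25.7  34.2]
scene yellow exp px [225 331] got [224.7 330.4] [32.6 14.3] local [-23.   35.2]
scene box exp px [256 314] got [256.1 315.2] [25.5 14.3] local [-27.1 -34.7]
scene oilcap exp px [284 210] got [284.5 212. ] [8. 5.] local [ 43.6 -31.6]
scene dropcap exp px [239 272] got [240.5 274. ] [12.  9.] local [ 42.7 -35.6]
scene loupe exp px [309 237] got [308.5 239.5] [13. 15.] local [-28.9 -27.3]
```

Flat items are within 3 mm of their pocket centres in both views. The cap masks are biased by shading, so I take one wrist look from above the bottles.

Request:
drive_tool([
  [[0,0,0],[2.5,4,0],6],
  [[0,0,0],[2.5,4,0],6],
  [[0,0,0],[2.5,4,0],6],
  [[0,0,0],[0,2,0],6],
  [[0,0,0],[0,0,0],6],
  [[0,0,0],[0,0,0],6],
])

```text
clock: 35.48
position: [0.5254, 0.0324, 0.2417]
ee_rot: [0.0, 0.686, 0.728, -0.0]
contact_force: [0.5, -0.4, 0.3]
width: 0.0598
gripper_force: 0.0
```

```bash
cat > c2.py <<'E'
from h import *
import chk as k_
E
python3 - <<'E'
from h import *
pose();im,c=grab('wrist','w12.png')
hsv=cv2.cvtColor(im,cv2.COLOR_RGB2HSV);H,S,V=[hsv[:,:,i].astype(int) for i in range(3)]
def go(n,cx,cy,a,zs,m,h):
    a=np.radians(a);x,y=.049,-.035;p=[cx+x*np.cos(a)-y*np.sin(a),cy+x*np.sin(a)+y*np.cos(a)]
    u=proj(c,[[*p,zs]])[0].astype(int);b=[max(0,v) for v in(u[0]-h,u[1]-h,u[0]+h,u[1]+h)]
    try:
        k=blob(m.astype(np.uint8),b);q,r=cv2.minEnclosingCircle(k);d=(cast(c,q,zs)[0][:2]-p)
        print(n,'exp',u,'got',np.round(q,1),round(r,1),cv2.boundingRect(k),'mm off world',(d*1000).round(1))
    except ValueError: print(n,u,'none')
cream=(H>12)&(H<35)&(S>70)&(V>60)
go('oil body',.5145,.074,.9,.053,cream,34);go('oil cap',.5145,.074,.9,.075,V<40,24)
go('drop cap',.4915,.2935,-25.2,.1,V<40,40)
E
```

```text
t 35.48 tcp mm [525.4  32.4 241.7] yawy 3.4 w 59.8 F 0.0 [ 0.5 -0.4  0.3]
oil body exp [361 172] got [360.5 171.9] 16.1 (347, 156, 30, 32) mm off world [-1.1  0.9]
oil cap exp [364 178] got [365.  180.5] 11.0 (355, 170, 21, 22) mm off world [ 0.9 -1.7]
drop cap [ 332 -127] none
```

The oil bottle is centred within 2 mm and upright. Now the same check for the dropper.

Request:
drive_tool([
  [[0,0,0],[0,5,1],6],
  [[0,0,0],[0,5,0],6],
  [[0,0,0],[0,5,0],6],
  [[0,0,0],[0,3,0],6],
  [[0,0,0],[0,0,0],6],
  [[0,0,0],[0,0,0],6],
])

```text
clock: 36.28
position: [0.5258, 0.2107, 0.2516]
ee_rot: [0.0, 0.687, 0.727, -0.0]
contact_force: [0.1, -0.8, 0.4]
width: 0.06
gripper_force: 0.0
```

Run:
```python
from h import *
pose();im,c=grab('wrist','w13.png')
hsv=cv2.cvtColor(im,cv2.COLOR_RGB2HSV);H,S,V=[hsv[:,:,i].astype(int) for i in range(3)]
p=[.5209,.241]
for z in(.1,.085,.065,.05):print(z,proj(c,[[*p,z]])[0].round(0))
u=proj(c,[[*p,.085]])[0].astype(int)
for th in(35,45,55):
    k=blob(((V<th)|((S<90)&(V<90))).astype(np.uint8),(u[0]-40,u[1]-40,u[0]+40,u[1]+40));q,r=cv2.minEnclosingCircle(k)
    print(th,np.round(q,1),round(r,1),cv2.boundingRect(k),[((cast(c,q,z)[0][:2]-p)*1000).round(1).tolist() for z in(.085,.1)])
```

```text
t 36.27 tcp mm [525.8 210.7 251.6] yawy 3.3 w 60.0 F 0.0 [ 0.1 -0.8  0.4]
0.1 [317. 154.]
0.085 [317. 150.]
0.065 [317. 147.]
0.05 [318. 144.]
35 [317.6 147. ] 12.3 (306, 135, 24, 25) [[0.2, 3.0], [0.2, 5.5]]
45 [317.4 146.8] 12.6 (306, 135, 25, 25) [[0.0, 3.1], [0.1, 5.6]]
55 [317.4 146.6] 13.1 (305, 134, 26, 26) [[-0.0, 3.3], [0.0, 5.8]]
```

All placed and upright. Handing in.

```bash
python3 -c "
from rig import job
print(job.sign_off())"
```

```text
the job is handed in; nothing more can be done
None
```

Both kits are made up and handed in at about 36 s: camera checks put all five items within a few millimetres of their pocket centres with both bottles upright and the loupe still in its pocket, though the hand-in returned no verdict.

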